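# Load the downdraft pen with pitch blocks and turn on its air

### The job

Take the ratchet out of the pen and lay it flat in the black tool tray, and set all the grey cast pitch blocks upright on the pen's floor, anywhere inside. Then push the pen's door fully shut so that it seats on its catch, and only after that turn the collar on the air valve until its lug clicks in over the long white mark. Leave the metal rings and the can on the bench about where they are.

Things in the scene. Friction and masses are not known exactly. Their poses are not given: they have to be found in the camera images.
- pen: downdraft pen: a fixed, roofless box of grey sheet metal on a dark base plate (plate 200 mm in its x, 370 mm in its y, 12 mm thick). Origin: under the middle of the inside, at bench height. Inside: 140 mm along its x, 310 mm along its y; the slotted floor is 12 mm above the origin, the 6 mm walls stand up to 60 mm. The end at its -y is open and is closed by the door
- door (a joint): the pen's hinged door (rad): 0 = shut against its stop, seated on its catch; grows as it swings outward, up to 1.6. Starts open. A sprung ball catch under its free end resists over the last 0.12 rad (about 5 to 10 N near the free end) and then pulls the door in. Shut, the door lies along the pen's x, outer face towards the pen's -y. It stays where it is left when open
- door_hinge (a point): the door's hinge axis (vertical), half-way up the door, 51 mm above the bench; the door leaf extends 150 mm from here along this point's own x axis, is 10 mm thick (5 mm either side of the axis), and stands from 24 to 78 mm above the bench. The point turns with the door: its -y axis points out of the outer face
- door_push (a point): point on the outer face of the door, 125 mm from the hinge, 64 mm above the bench: push here towards the pen to shut it
- valve: air valve beside the pen: fixed round grey flange 100 mm across and 26 mm high with an upright steel barrel 44 mm across, 100 mm high, on its centre. Origin: centre of the underside. White ticks lie on the flange every 0.35 rad; the marked stop is the one long broad white bar, along the valve's +x
- collar (a joint): the knurled ring on the barrel (rad, grows anticlockwise seen from above): clicks into a detent every 0.35 rad from 0 to 2.1; end stops just beyond. 1.4 is the detent at which the lug stands over the long white mark. Starts between 0 and 0.7. About 0.1 to 0.25 N m carries it over a click; it stays in a detent when let go
- collar_grip (a point): point on the collar's axis half-way up the collar: the collar is a ring 60 mm across and 30 mm high, from 55 to 85 mm above the bench; the barrel goes on up to 100 mm. It can be gripped across its diameter from above, clear of the lug. The point turns with the collar; at joint 1.4 its axes are turned 1.4 from the valve's
- collar_lug (a point): outer tip of the collar's one lug, 46 mm from the axis (10 mm wide, 20 mm high, sticks out 16 mm, from 57 to 77 mm above the bench). The lug points in the valve's frame at the angle joint - 1.4 from its +x
- valve_mark (a point): middle of the long white mark on the flange, 37 mm from the barrel's axis
- tray: fixed shallow black tool tray, 230 mm along its x, 100 mm along its y, 25 mm high, walls and floor 5 mm. Origin: centre of the underside
- ratchet_grip (a point): steel ratchet handle, 159 mm long: bar 130 mm long, 18 mm wide, 14 mm high along its x, with a round head 38 mm across and 20 mm high at the +x end. This point is where to take it (balance point), 7 mm above its underside, 25 mm from the bar's middle towards the head; 0.3 kg. Starts lying on the pen's floor roughly along the pen's y
- block1_mid (a point): pitch block, a light grey cast metal block: base 110 mm along its x, 50 mm along its y, 34 mm high with upright sides, with a slightly sloping dark face on top, 48 mm high at most; about 0.45 kg. The point is at its middle, 20 mm above its underside. Two or three such blocks are present
- block2_mid (a point): pitch block, a light grey cast metal block: base 110 mm along its x, 50 mm along its y, 34 mm high with upright sides, with a slightly sloping dark face on top, 48 mm high at most; about 0.45 kg. The point is at its middle, 20 mm above its underside. Two or three such blocks are present
- block3_mid (a point): pitch block, a light grey cast metal block: base 110 mm along its x, 50 mm along its y, 34 mm high with upright sides, with a slightly sloping dark face on top, 48 mm high at most; about 0.45 kg. The point is at its middle, 20 mm above its underside. Two or three such blocks are present
- bush_a: bystander: brass ring 64 mm across, 24 mm high, lying on the bench
- bush_b: bystander: brass ring 72 mm across, 20 mm high
- bush_c: bystander: dark steel ring 60 mm across, 26 mm high
- tin: bystander: metal can 72 mm across, 100 mm high
Mind the look-alikes: they are no part of the job. Leave any brown or pink look-alike of the part that bears block1_mid alone.

How it is judged:
By the outcome, as a careful person would: the job done as asked, in the order asked, and still so for the second after the job is handed in, with the robot touching nothing.
Of block1, block2, block3 only 2 to 3 are there at a start; the rules pass over those that are not, and their reading is None.
At some moment in a run one of block1, block2, block3 may be knocked a few centimetres aside while the robot is not near it.
Once in a run the grip may slacken for a moment while it holds something.
It also fails if it takes over 210 s, if anything falls off the work surface, if the arm or the gripper's body presses on something with over 40 N, if the wrist force passes 120 N, or if a joint passes its speed limit or range.

### The arm

A 6-joint arm with a two-finger parallel gripper is mounted at the origin on the work surface. World frame = base frame: x ahead of the robot, y to its left, z up, the work surface at z = 0. Lengths are in mm, angles in rad, forces in N, time in s.
With the tool pointing down it reaches from about 350 to 875 mm from the base axis. Payload 4.2 kg.
Tool frame: the origin (TCP) lies at the very end of the fingers, on their centre line; the grasp point (between the pads) lies 19 mm behind it; z points along the fingers, y is the direction in which the jaws open and shut (so a half turn about z gives the same grasp; the last joint's range is limited). The gripper opens to 85 mm and grips with 20 to 120 N. Pads are 22 mm wide; open, the fingers measure 114 mm over their backs; the gripper's body (76 mm by 85 mm) begins 54 mm behind the grasp point. The pads swing forward as they close: fully open they stand 13 mm farther back than shut.
Start: joints at [-0.902, 0.385, 0.008, 0, -1.194, -0.259], TCP at [249.029, -573.222, 231.312] pointing down, gripper open.
Joint ranges: [-3.14, 3.14], [-1.21, 2.06], [-1.07, 1.41], [-3.16, 2.05], [-2.99, -0.16], [-3.1, 3.1]. Speed limits (rad/s): [2.79, 2.79, 3.14, 3.14, 3.14, 3.14].

### API

Orientations are given as a unit quaternion [x, y, z, w].
In Python, from bench import arm, optics, job gives the robot as it stands.
- The arm moves only by the tool send_rows, never from a script. Its argument "steps" is a list that holds one entry, the list of rows, each a list of 5 numbers: the shift along the tool's x, y, z in cm, then the turn about the tool's z in rad, then the opening, from 0 (shut) to 1 (fully open). A call has 1 to 10 rows; each row shifts and turns the pose as measured when the row begins, along the tool's axes as they then stand; what a row does not reach is not made up. A row lasts 1/12 s, in which the tool goes at most 41.7 mm and 7.16 degrees, less where a joint would pass 70% of its speed; a pose out of reach is approached as far as the arm can. A call with a gripper value outside its range is refused whole. The fingers move at their own pace and stop on an object; the grip force is fixed at half the most. Time passes only in rows, so rows that do not move let the fingers close. It gives the time, the measured TCP pose, the force and the opening at its end, in the units of the state.
- arm.read_state(): the state, without advancing time (a new reading comes with each control period).
- optics.get_image(name): name is "side" or "top" or "wrist"; returns (picture, depth): 384x512x3 uint8, blue, green, red; 384x512 float32, mm along the optical axis (not along the pixel's ray), 0 where there is no reading.
- optics.get_calibration(name): a dict with "K" (3x3 intrinsics, pixels), "rvec" (rotation vector, rad) and "tvec" (3), from world to camera coordinates, as OpenCV has them; the wrist camera has in their place "hand_eye" (4x4, takes a point from camera to tool coordinates, whose origin is the TCP and whose axes are the flange's). Camera axes: x right, y down, z forward; pixel columns grow to the right and rows downward; lengths in mm; the calibration is good to about 2 mm. A picture is of the moment at which its call begins: read the wrist's pose just before it. get_calibration takes no time and is no camera call.
- job.job_done(): hands the job in, once; it reports no verdict.
The state is a dict: "clock": time; "joints": joint angles; "joint_vel": joint speeds; "joint_efforts": joint torques, N m; "position": TCP position; "ee_rot": TCP orientation; "contact_force": force on the tool from outside, world axes, zero at the start; "wrist_torque": the same for the moment, N m; "gripper_width": finger opening in mm.
Only numpy, scipy, OpenCV 4.12 (cv2) and the standard library are available. Lean on these libraries where they do the work, as an engineer would, in place of code of your own. Each camera call takes 0.05 s, during which the arm holds its last target. There are 200 camera calls.

## Working session

There is one attempt and no reset: what is moved stays moved. The work goes in short steps, Python scripts to look and compute and a tool call to move; the robot and the scene stay as the last step left them, time stands still between calls to the robot, and variables do not carry over. Pictures are saved under pics/ and viewed, about 12 in all and at most 16, crops included, and the job is handed in when it is done.

Besides the shell and the picture viewer there is one more tool, called after "Emit:" as name(argument=value, ...) on one line, values as JSON. send_rows: Moves the arm, as the interface text tells. Its arguments: {"type":"object","properties":{"steps":{"type":"array","items":{"type":"array","items":{"type":"array","items":{"type":"number"}}}}},"required":["steps"]}

```bash
mkdir -p pics
cat > h.py <<'E'
import numpy as np, cv2
from scipy.spatial.transform import Rotation as R
from bench import arm, optics, job
def cam(name):
    s=arm.read_state(); im,d=optics.get_image(name); c=optics.get_calibration(name)
    if name=='wrist':
        T=np.eye(4); T[:3,:3]=R.from_quat(s['ee_rot']).as_matrix(); T[:3,3]=s['position']
        M=T@np.array(c['hand_eye'])
    else:
        W=np.eye(4); W[:3,:3]=cv2.Rodrigues(np.array(c['rvec'],float))[0]; W[:3,3]=np.ravel(c['tvec']); M=np.linalg.inv(W)
    K=np.array(c['K']); v,u=np.mgrid[:384,:512]
    P=np.stack([(u-K[0,2])/K[0,0]*d,(v-K[1,2])/K[1,1]*d,d],-1)@M[:3,:3].T+M[:3,3]
    P[d<=0]=np.nan
    return im,d,P,K,M
def st():
    s=arm.read_state(); r=R.from_quat(s['ee_rot']).as_matrix()
    print('t',round(s['clock'],2),'pos',np.round(s['position'],1),'x',np.round(r[:,0],3),'y',np.round(r[:,1],3),'z',np.round(r[:,2],3),'F',np.round(s['contact_force'],1),'w',round(s['gripper_width'],1),'j',np.round(s['joints'],2))
    return s,r
E
python3 - <<'E'
from h import *
st()
for n in ['top','side']:
    im,d,P,K,M=cam(n); np.savez(''+n+'.npz',im=im,P=P)
    cv2.imwrite(f'pics/{n}0.png',cv2.resize(im,(800,600))); print(n,M[:3,3],M[:3,2],K[0,0])
E
```

```text
t 0.0 pos [ 248.8 -572.7  230.2] x [-0.917 -0.398  0.   ] y [-0.398  0.917  0.002] z [-0.001  0.002 -1.   ] F [-0.  -0.3 -0.5] w 85.3 j [-0.9   0.39  0.01 -0.   -1.19 -0.26]
top [ 227.59166703  -45.8687511  1503.14265936] [ 0.21952921  0.01531772 -0.97548567] 490.548990463074
side [ 24.29819955 486.16868712 811.13801114] [ 0.51097983 -0.50706285 -0.69410869] 369.92111315033713
```

View pics/top0.png

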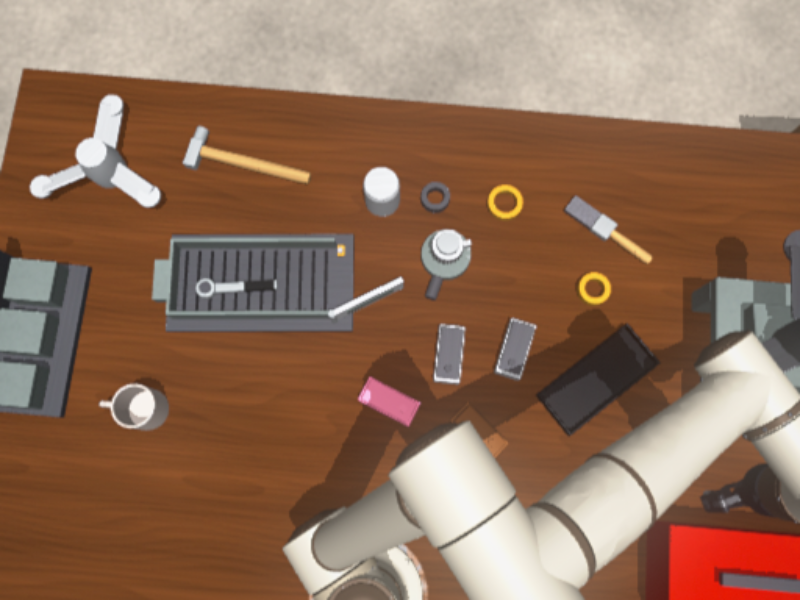

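View pics/side0.png

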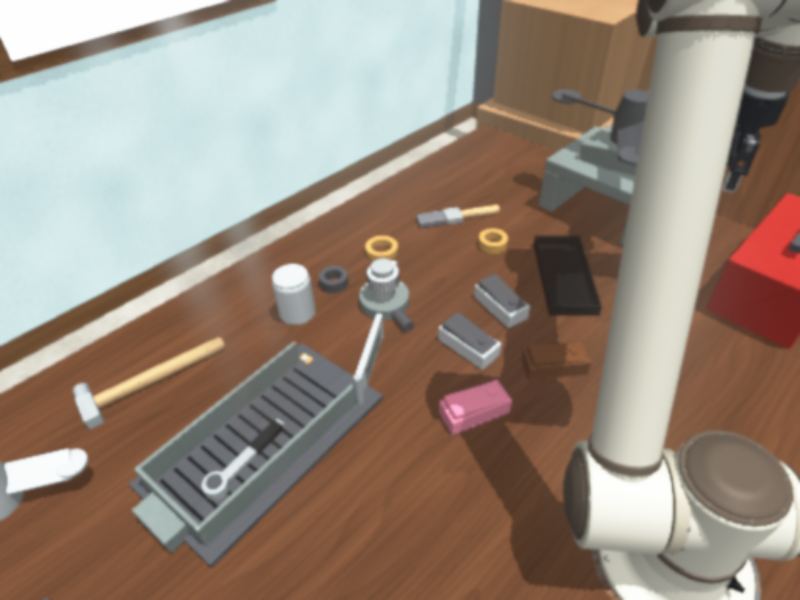

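Top (800x600): two grey blocks at (450,352) and (515,348). Look-alikes are pink (390,400) and brown (480,430), and other grey things are the rack at (30,330) and the paint brush (590,215). The ratchet is at (205,287)-(275,285), the door runs (332,315)-(402,282), the valve is at (446,250), and the tray at (598,378). I choose the two grey ones and will crop them close with the wrist camera.

Run:
```python
from h import *
f=np.load('top.npz'); im,P=f['im'],f['P']
s=0.64
def p(n,u,v): print(n,np.round(P[int(v*s),int(u*s)],0))
for n,u,v in [('b1',450,352),('b2',515,348),('pink',390,400),('tray',598,378),('valvetop',447,243),('flange',446,268),('rhead',205,287),('bar',235,287),('rend',270,285),('doorend',402,281),('doorhinge',333,315),('lug',468,243),('tin',382,178),('penTL',172,238),('penTR',338,240),('penBL',170,312),('penBR',330,313),('plateTR',352,236),('plateBR',352,329),('plateBL',167,329),('bushc',435,188)]: p(n,u,v)
Z=P[...,2]; X=P[...,0];Y=P[...,1]
def rect(n,m):
    q=np.float32(P[m][:,:2]); k=cv2.minAreaRect(q); b=cv2.boxPoints(k); 
    print(n,len(q),np.round(k[0]),np.round(k[1]),k[2],'top',np.nanpercentile(Z[m],[5,50,95]).round())
def box(u0,u1,v0,v1):
    m=np.zeros(Z.shape,bool); m[int(v0*s):int(v1*s),int(u0*s):int(u1*s)]=1; return m
rect('b1',box(430,470,318,388)&(Z>20)); rect('b2',box(492,540,312,386)&(Z>20))
rect('tray',box(530,665,315,440)&(Z>14)&(Z<40))
rect('door',box(335,410,272,318)&(Z>55))
rect('rat',box(190,285,270,300)&(Z>20)&(Z<45))
rect('penwall',box(150,345,225,335)&(Z>50)&(Z<75))
rect('barrel',box(425,465,225,262)&(Z>92))
rect('collar',box(420,480,225,270)&(Z>70)&(Z<90))
K=optics.get_calibration('top')['K']
```

```text
b1 [ 457. -115.   38.]
b2 [ 477. -237.   41.]
pink [354.  -6.  37.]
tray [ 439. -406.    7.]
valvetop [657. -90. 100.]
flange [627. -93.  28.]
rhead [545. 378.  29.]
bar [551. 319.  28.]
rend [561. 253.  23.]
doorend [581. -10.  77.]
doorhinge [503. 114.  77.]
lug [ 668. -130.   76.]
tin [778.  48. 100.]
penTL [644. 464.  10.]
penTR [670. 129.  13.]
penBL [484. 430.  60.]
penBR [506. 121.  74.]
plateTR [679. 101.  14.]
plateBR [491.  82.   7.]
plateBL [458. 448.   7.]
bushc [794. -58.  23.]
b1 606 [ 454. -113.] [ 50. 111.] 88.90686798095703 top [29. 39. 47.]
b2 604 [ 476. -241.] [ 51. 110.] 76.49736785888672 top [29. 38. 47.]
tray 421 [ 474. -368.] [211. 233.] 42.191368103027344 top [16. 23. 30.]
door 249 [543.  52.] [ 13. 145.] 31.312076568603516 top [57. 74. 80.]
rat 328 [547. 316.] [ 37. 160.] 5.152398586273193 top [21. 26. 35.]
penwall 662 [563. 274.] [162. 343.] 5.231320381164551 top [52. 57. 64.]
barrel 161 [655. -91.] [42. 41.] 48.25735092163086 top [ 94.  99. 103.]
collar 177 [659. -93.] [61. 69.] 51.982093811035156 top [73. 82. 89.]
```

Emit:
send_rows(steps=[[[-3,0,-3,0,1],[-3.8,0,0,0,1],[-3.8,0,0,0,1],[-3.8,2,0,0,1],[-2.8,3,0,0,1],[0,4,0,0,1],[0,4,0,0,1],[0,4,0,0,1],[0,4,0,0,1],[0,4,0,0,1]]])

```text
clock: 0.93
position: [311.1, -269.0, 252.5]
ee_rot: [-0.199, 0.98, 0.007, -0.005]
contact_force: [0.2, 0.9, 0.4]
gripper_width: 85.4
```

Run:
```python
from h import *
st()
im,d,P,K,M=cam('top'); im2,d2,P2,K2,M2=cam('wrist'); print(M2[:3,3],M2[:3,:3].round(2))
np.savez('w1.npz',im=im2,P=P2)
cv2.imwrite('pics/c1.png',np.hstack([cv2.resize(im,(400,300)),cv2.resize(im2,(400,300))]))
```

```text
t 0.93 pos [ 311.1 -269.   252.5] x [-0.921 -0.389  0.007] y [-0.389  0.921  0.016] z [-0.012  0.012 -1.   ] F [0.2 0.9 0.4] w 85.4 j [-0.32  0.   -0.42 -0.01 -1.16 -0.85]
[ 231.27348667 -297.62990622  394.21918283] [[-0.39  0.88  0.28]
 [ 0.92  0.36  0.14]
 [ 0.02  0.32 -0.95]]
```

View pics/c1.png

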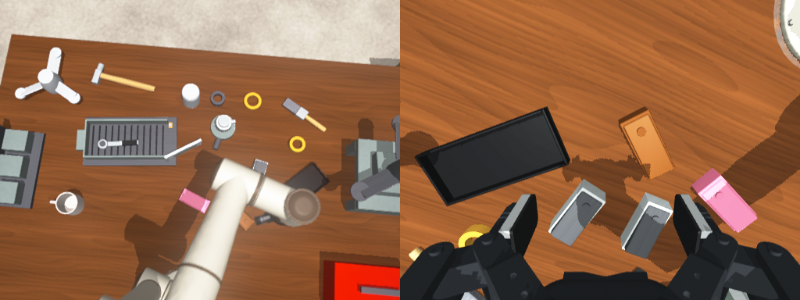

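Wrist crop: two grey blocks (580,212) and (648,225), brown (648,140) and pink (725,200) look-alikes, and the tray (490,155). There is no third grey block. Next I fit the tray and pen, and plan the move to the ratchet.

```bash
cat >> h.py <<'E'
def go(x,y,z,ang=None):
    """tool-axis shift in cm to world target; ang = desired world angle (deg) of tool y, mod 180"""
    s,r=st(); d=r.T@(np.array([x,y,z])-s['position'])/10
    t=None
    if ang is not None:
        cur=np.degrees(np.arctan2(r[1,1],r[0,1])); e=(ang-cur+90)%180-90; t=-np.radians(e)
    print('shift cm',d.round(2),'turn',t)
E
python3 - <<'E'
from h import *
f=np.load('w1.npz'); P=f['P']; Z=P[...,2]; X=P[...,0]; Y=P[...,1]; im=f['im'].astype(int)
m=(Z>-5)&(Z<35)&(im.max(-1)<70)&(Y<-290)&(Y>-520)&(X>330)
m=cv2.morphologyEx(m.astype(np.uint8),cv2.MORPH_OPEN,np.ones((5,5)))
n,l,s_,c=cv2.connectedComponentsWithStats(m); k=1+np.argmax(s_[1:,4]); m=l==k
print('tray',s_[k],cv2.minAreaRect(np.float32(P[m][:,:2])))
for nme in ['top','side']:
    P=np.load(nme+'.npz')['P'];Z=P[...,2]
    a=0.09;c=np.array([566,278]); ex=np.array([np.cos(a),np.sin(a)]);ey=np.array([-ex[1],ex[0]])
    L=(P[...,:2]-c); lx=L@ex; ly=L@ey
    w=(Z>55)&(Z<66)&(abs(ly)<170)&(abs(lx)<95)
    for sg in (1,-1):
        q=w&(lx*sg>60)&(abs(ly)<130); 
        if q.sum()>5: print(nme,'x wall',sg,q.sum(),np.nanmedian(lx[q]),'slope',np.polyfit(ly[q],lx[q],1)[0])
    q=w&(ly>140)&(abs(lx)<60); print('y wall',q.sum(),np.nanmedian(ly[q]))
    dm=(Z>70)&(Z<85)&(ly<-140)&(lx>-100)&(lx<60); q=np.float32(P[dm][:,:2]); print('door',len(q),cv2.minAreaRect(q))
go(546,326,120,5)
E
```

```text
tray [   21   143   195   119 13218] ((438.16009521484375, -402.30401611328125), (108.47355651855469, 230.40786743164062), 42.45648956298828)
top x wall 1 150 73.50955981964495 slope -0.004707650689316143
top x wall -1 144 -72.35696629590615 slope -0.00531296960974786
y wall 81 163.2117324797743
door 309 ((608.5850830078125, -230.79608154296875), (136.41184997558594, 729.5267944335938), 7.223478317260742)
side x wall 1 327 77.36085093136208 slope -0.0040796811512828005
side x wall -1 371 -68.58497516134996 slope -0.005996818863086364
y wall 154 163.82203125590823
door 333 ((612.0739135742188, -242.55813598632812), (133.1715087890625, 755.0128784179688), 7.018525123596191)
t 1.03 pos [ 309.  -266.6  253. ] x [-0.919 -0.393  0.006] y [-0.393  0.919  0.017] z [-0.012  0.013 -1.   ] F [-0.  -0.4  0.1] w 85.7 j [-0.32 -0.   -0.43 -0.01 -1.16 -0.85]
shift cm [-45.17  44.95  13.79] turn -1.2540637280750324
```

Emit:
send_rows(steps=[[[-2.7,2.7,0,0,0.45],[-2.7,2.7,0,0,0.45],[-2.7,2.7,0,0,0.45],[-2.7,2.7,0,0,0.45],[-2.7,2.7,0,0,0.45],[-2.7,2.7,0,0,0.45],[-2.7,2.7,0,0,0.45],[-2.7,2.7,0,0,0.45]]])

```text
clock: 1.7
position: [424.2, 22.5, 256.2]
ee_rot: [-0.193, 0.981, 0.007, -0.003]
contact_force: [1.0, -0.0, -0.4]
gripper_width: 38.5
```

Emit:
send_rows(steps=[[[-2.7,2.7,0,0,0.45],[-2.7,2.7,0,0,0.45],[-2.7,2.7,0,0,0.45],[-2.7,2.7,0,0,0.45],[-2.7,2.7,0,0,0.45],[-2.7,2.7,0,0,0.45],[0,0,0,0,0.45]]])

```text
clock: 2.28
position: [518.0, 250.7, 254.9]
ee_rot: [-0.196, 0.981, 0.007, -0.003]
contact_force: [0.4, 0.2, 0.9]
gripper_width: 38.4
```

Emit:
send_rows(steps=[[[0,0,0,-0.125,0.45],[0,0,0,-0.125,0.45],[0,0,0,-0.125,0.45],[0,0,0,-0.125,0.45],[0,0,0,-0.125,0.45],[0,0,0,-0.125,0.45],[0,0,0,-0.125,0.45],[0,0,0,-0.125,0.45],[0,0,0,-0.125,0.45],[0,0,0,-0.125,0.45]]])

```text
clock: 3.12
position: [520.8, 253.3, 245.6]
ee_rot: [0.733, -0.68, -0.009, 0.005]
contact_force: [-0.1, 0.2, 0.0]
gripper_width: 38.3
```

Run:
```python
from h import *
im,d,P,K,M=cam('wrist'); cv2.imwrite('pics/c2.png',im); np.savez('w2.npz',im=im,P=P)
go(546,326,120,5)
print(M[:3,3])
```

```text
t 3.17 pos [520.7 253.3 245.4] x [ 0.079 -0.997 -0.005] y [-0.997 -0.079  0.02 ] z [-0.02   0.004 -1.   ] F [-0.9 -0.2 -0.4] w 38.2 j [ 0.72  0.31 -0.07 -0.02 -1.21 -0.64]
shift cm [-6.98 -3.34 12.51] turn -0.008250752135283462
[529.4188089  170.8451339  386.63257371]
```

View pics/c2.png

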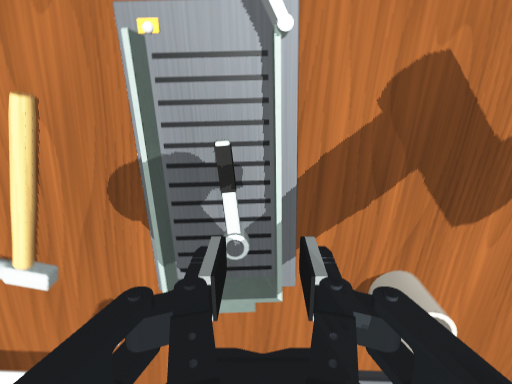

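Wrist view: the ratchet runs from its head (238,246) to its tail (221,142). The catch is at (148,25) and the hinge at (285,20).

Run:
```python
from h import *
f=np.load('w2.npz'); P=f['P']; Z=P[...,2]
m=np.zeros(Z.shape,bool); m[135:262,205:255]=1
print(np.nanpercentile(Z[m],[5,50,95]))
m&=(Z>19)&(Z<45); q=np.float32(P[m][:,:2]); print(len(q),cv2.minAreaRect(q), P[246,238],P[142,221],P[190,232],P[150,223])
for v in (150,165,180,195,210,225):
    r=np.where(m[v])[0]; print(v,r.min(),r.max(),P[v,r.min():r.max()+1].mean(0).round(1))
```

```text
[  9.84141418  11.64988002 256.50776266]
1946 ((553.0623168945312, 317.4498596191406), (30.833131790161133, 158.0507354736328), 11.385875701904297) [539.05424371 374.61532705  34.1385323 ] [566.37147967 242.1928043   22.93750282] [550.66201158 301.31500311  24.60991381] [563.52756285 251.32372272  24.60723016]
150 215 230 [564.  251.2  25.6]
165 217 232 [561.1 269.6  25. ]
180 219 234 [558.  288.6  24.7]
195 222 235 [554.8 308.3  24.6]
210 224 237 [551.4 328.7  24.3]
225 226 239 [548.  349.6  24.6]
```

Emit:
send_rows(steps=[[[-3.6,-1.8,0,0,0.45],[-3.6,-1.8,0,-0.08,0.45],[0,0,4,0,0.45],[0,0,4,0,0.45],[0,0,4,0,0.45],[0,0,3,0,0.45],[0,0,0,0,0.45]]])

```text
clock: 3.75
position: [553.7, 332.4, 90.7]
ee_rot: [0.756, -0.655, -0.008, 0.001]
contact_force: [-1.6, 0.1, -1.1]
gripper_width: 38.3
```

Run:
```python
from h import *
go(551.5,328,15,9.2)
```

```text
t 3.75 pos [553.7 332.4  90.7] x [ 0.142 -0.99  -0.01 ] y [-0.99  -0.142  0.012] z [-0.014  0.009 -1.   ] F [-1.6  0.1 -1.1] w 38.3 j [ 0.78  0.54 -0.1  -0.02 -0.93 -0.63]
shift cm [0.48 0.18 7.57] turn -0.01807884467041655
```

Emit:
send_rows(steps=[[[0.5,0.2,3,0,0.45],[0,0,3,0,0.45],[0,0,1.4,0,0.45],[0,0,0,0,0.45],[0,0,0,0,0]]])

```text
clock: 4.17
position: [555.7, 328.9, 18.1]
ee_rot: [0.753, -0.658, -0.006, -0.001]
contact_force: [-0.1, 0.7, 1.3]
gripper_width: 27.7
```

Emit:
send_rows(steps=[[[0,0,0,0,0],[0,0,0,0,0],[0,0,0,0,0],[0,0,0,0,0],[0,0,0,0,0],[0,0,0,0,0]]])

```text
clock: 4.67
position: [558.1, 330.6, 24.4]
ee_rot: [0.752, -0.659, -0.006, -0.005]
contact_force: [-0.2, -0.5, -2.8]
gripper_width: 15.6
```

Run:
```python
from h import *
go(551.5,328,15,9.2)
```

```text
t 4.67 pos [558.1 330.6  24.4] x [ 0.132 -0.991 -0.015] y [-0.991 -0.132  0.001] z [-0.003  0.015 -1.   ] F [-0.2 -0.5 -2.8] w 15.6 j [ 0.78  0.62 -0.16 -0.02 -0.78 -0.63]
shift cm [0.19 0.69 0.94] turn -0.02804681322223686
```

Emit:
send_rows(steps=[[[0,0,-2,0,0],[0,0,-4,0,0],[0,0,-4,0,0],[0,0,-4,0,0],[0,0,-3,0,0],[0,0,0,0,0]]])

```text
clock: 5.17
position: [557.1, 326.2, 198.5]
ee_rot: [0.752, -0.659, -0.006, 0.0]
contact_force: [1.4, 0.0, -2.5]
gripper_width: 16.0
```

Run:
```python
from h import *
im,d,P,K,M=cam('wrist'); cv2.imwrite('pics/c3.png',im)
go(438,-402,180,42.5)
```

```text
t 5.22 pos [555.9 325.7 195.7] x [ 0.13  -0.991 -0.008] y [-0.991 -0.13   0.013] z [-0.014  0.007 -1.   ] F [ 0.6  0.4 -2.2] w 15.9 j [ 0.77  0.45  0.02 -0.02 -1.15 -0.64]
shift cm [70.63 21.14  1.25] turn -0.611232488452903
```

View pics/c3.png

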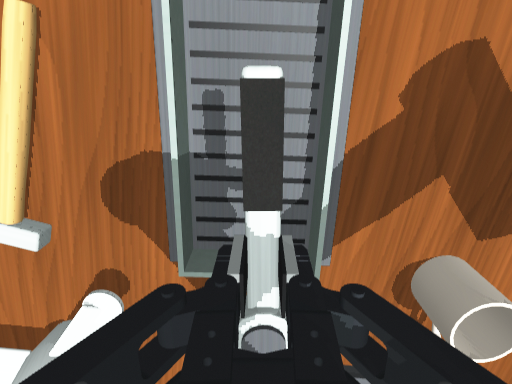

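The ratchet is held, tail at (262,75) and head at (262,335). I carry it to the tray.

Emit:
send_rows(steps=[[[3.7,1.1,0,0,0],[3.7,1.1,0,0,0],[3.7,1.1,0,0,0],[3.7,1.1,0,0,0],[3.7,1.1,0,0,0],[3.7,1.1,0,0,0],[3.7,1.1,0,0,0],[3.7,1.1,0,0,0],[3.7,1.1,0,0,0]]])

```text
clock: 5.97
position: [490.1, -25.4, 179.3]
ee_rot: [0.755, -0.656, -0.015, 0.01]
contact_force: [0.6, -0.3, -3.5]
gripper_width: 15.8
```

Emit:
send_rows(steps=[[[3.7,1.1,0,0,0],[3.7,1.1,0,0,0],[3.7,1.1,0,0,0],[3.7,1.1,0,0,0],[3.7,1.1,0,0,0],[3.7,1.1,0,0,0],[3.7,1.1,0,0,0],[3.7,1.1,0,0,0],[0,0,0,0,0]]])

```text
clock: 6.72
position: [426.7, -347.2, 164.9]
ee_rot: [0.752, -0.659, -0.027, 0.015]
contact_force: [-0.4, 0.7, -2.9]
gripper_width: 15.6
```

Emit:
send_rows(steps=[[[0,0,0,-0.12,0],[0,0,0,-0.12,0],[0,0,0,-0.12,0],[0,0,0,-0.12,0],[0,0,0,-0.12,0],[0,0,0,0,0]]])

```text
clock: 7.22
position: [418.0, -347.4, 152.4]
ee_rot: [0.916, -0.4, -0.041, 0.004]
contact_force: [-0.5, 0.2, -3.3]
gripper_width: 15.8
```

Run:
```python
from h import *
go(431,-394,100,42.5)
```

```text
t 7.22 pos [ 418.  -347.4  152.4] x [ 0.677 -0.732 -0.072] y [-0.732 -0.68   0.039] z [-0.078  0.026 -0.997] F [-0.5  0.2 -3.3] w 15.8 j [-0.39  0.36 -0.25  0.01 -1.04  1.14]
shift cm [4.67 2.01 5.  ] turn 0.007338792355363187
```

Emit:
send_rows(steps=[[[2.4,1,2.5,0,0],[2.4,1,2.5,0,0],[0,0,2.5,0,0],[0,0,2,0,0],[0,0,0,0,0]]])

```text
clock: 7.63
position: [427.7, -393.7, 48.2]
ee_rot: [0.912, -0.407, -0.042, 0.003]
contact_force: [-0.7, 0.1, -3.3]
gripper_width: 16.3
```

Run:
```python
from h import *
im,d,P,K,M=cam('wrist'); cv2.imwrite('pics/c4.png',im)
go(431,-394,25,42.5)
```

```text
t 7.68 pos [ 428.4 -394.    49.8] x [ 0.666 -0.742 -0.072] y [-0.742 -0.67   0.039] z [-0.078  0.027 -0.997] F [-1.5 -0.2 -3.2] w 16.0 j [-0.46  0.53 -0.26  0.01 -0.85  1.18]
shift cm [ 0.35 -0.29  2.45] turn -0.007483498678327456
```

View pics/c4.png

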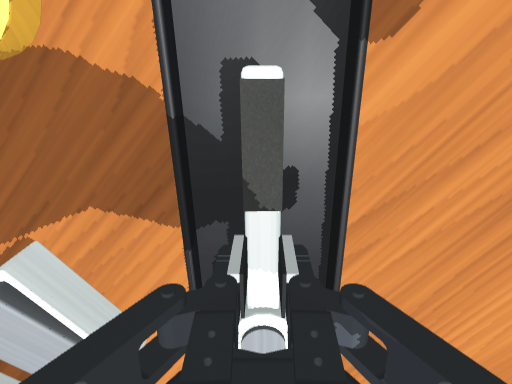

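Well aligned inside the tray walls (165-360 px). I lower it.

Emit:
send_rows(steps=[[[0.3,-0.2,1.4,0,0],[0,0,1,0,0],[0,0,0,0,0]]])

```text
clock: 7.93
position: [431.4, -394.8, 27.1]
ee_rot: [0.912, -0.408, -0.039, 0.004]
contact_force: [-1.5, 0.2, -3.6]
gripper_width: 16.0
```

Emit:
send_rows(steps=[[[0,0,0.4,0,0],[0,0,0,0,0]]])

```text
clock: 8.1
position: [432.0, -394.8, 24.6]
ee_rot: [0.912, -0.408, -0.038, 0.004]
contact_force: [-0.1, -0.2, -3.3]
gripper_width: 15.8
```

Emit:
send_rows(steps=[[[0,0,0.4,0,0],[0,0,0,0,0]]])

```text
clock: 8.27
position: [432.7, -395.1, 22.3]
ee_rot: [0.912, -0.408, -0.036, 0.005]
contact_force: [0.5, 0.4, -2.9]
gripper_width: 15.8
```

Emit:
send_rows(steps=[[[0,0,0.4,0,0],[0,0,0,0,0]]])

```text
clock: 8.43
position: [433.0, -395.3, 19.2]
ee_rot: [0.912, -0.408, -0.035, 0.005]
contact_force: [0.3, 0.5, -3.3]
gripper_width: 15.6
```

Emit:
send_rows(steps=[[[0,0,0.3,0,0],[0,0,0,0,0]]])

```text
clock: 8.6
position: [433.2, -395.5, 16.5]
ee_rot: [0.912, -0.408, -0.035, 0.005]
contact_force: [-0.6, 0.5, -3.2]
gripper_width: 15.5
```

Emit:
send_rows(steps=[[[0,0,0.3,0,0],[0,0,0,0,0]]])

```text
clock: 8.77
position: [433.5, -395.8, 14.0]
ee_rot: [0.912, -0.408, -0.034, 0.005]
contact_force: [-0.6, 0.3, 1.4]
gripper_width: 15.9
```

Emit:
send_rows(steps=[[[0,0,0.3,0,0],[0,0,0,0,0]]])

```text
clock: 8.93
position: [433.5, -396.0, 13.0]
ee_rot: [0.913, -0.407, -0.034, 0.005]
contact_force: [-2.2, 2.4, 2.0]
gripper_width: 15.7
```

Run:
```python
from h import *
im,d,P,K,M=cam('wrist');go(431,-394,25,42.5)
for v in (80,100,150,190): print(v,P[v,262].round(0),P[v,190].round(0))
```

```text
t 8.98 pos [ 433.6 -395.9   13.1] x [ 0.666 -0.744 -0.057] y [-0.743 -0.668  0.037] z [-0.066  0.018 -0.998] F [-1.2  2.   2.7] w 15.7 j [-0.46  0.58 -0.29  0.02 -0.76  1.17]
shift cm [-0.38  0.1  -1.17] turn -0.009547304629641155
80 [ 490. -458.   18.] [ 513. -436.    3.]
100 [ 485. -452.   19.] [ 508. -429.    5.]
150 [ 471. -436.   18.] [ 494. -410.    3.]
190 [ 458. -422.   19.] [ 481. -394.    5.]
```

The bar top is at 18-19 mm, so it is resting on the tray floor. I release and head to the blocks.

Emit:
send_rows(steps=[[[0,0,0,0,0.5],[0,0,0,0,0.5],[0,0,0,0,0.5],[0,0,-1,0,0.5],[0,0,-3,0,0.5],[0,0,-3.5,0,1],[0,0,-3.5,0,1],[0,0,-3.5,0,1]]])

```text
clock: 9.65
position: [439.2, -396.7, 155.7]
ee_rot: [0.912, -0.408, -0.043, 0.005]
contact_force: [0.1, -0.6, -0.5]
gripper_width: 77.2
```

```bash
cat >> h.py <<'E'
def blocks():
    im,d,P,K,M=cam('top'); Z=P[...,2]; h=cv2.cvtColor(im,cv2.COLOR_BGR2HSV)
    m=((Z>22)&(Z<60)&(h[...,1]<70)&(P[...,0]>330)&(P[...,0]<700)&(P[...,1]<60)&(P[...,1]>-330)).astype(np.uint8)
    n,l,s,c=cv2.connectedComponentsWithStats(m)
    for k in range(1,n):
        if s[k,4]>150:
            r=cv2.minAreaRect(np.float32(P[l==k][:,:2])); print(s[k,4],np.round(r[0]),np.round(r[1]),round(r[2],1))
    return im
E
python3 - <<'E'
from h import *
im=blocks(); cv2.imwrite('pics/c5.png',cv2.resize(im,(800,600))[150:450,100:700])
go(476,-241,130,76.5)
im2,d,P,K,M=cam('wrist')
np.savez('w5.npz',im=im2,P=P); cv2.imwrite('pics/c5w.png',im2)
E
```

```text
306 [654. -90.] [98. 94.] 33.9
602 [ 455. -113.] [ 50. 111.] 88.5
t 9.7 pos [ 443.4 -400.   164.5] x [ 0.666 -0.743 -0.059] y [-0.742 -0.669  0.041] z [-0.07   0.016 -0.997] F [ 1.6 -1.7  6.5] w 83.3 j [-0.45  0.42 -0.12  0.02 -1.1   1.18]
shift cm [ -9.44 -13.19   3.47] turn -0.6018368039970293
```

View pics/c5.png

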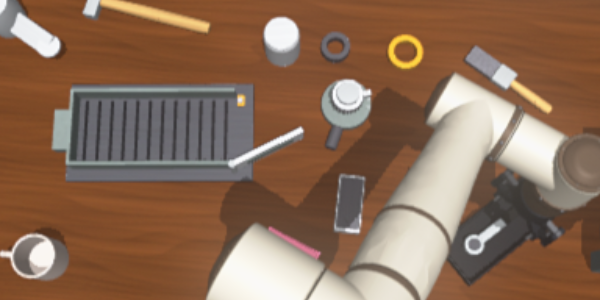

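The ratchet lies in the tray at (485,235), and block 1 is unmoved at (350,203). I go to block 1.

Emit:
send_rows(steps=[[[-2.6,-2.5,0,0,1],[-2.6,-2.5,0,0,1],[-2.6,-2.5,0,0,1],[-2.6,-2.5,0,0,1],[-2.6,-2.5,0,0,1],[-2.6,-2.5,0,0,1],[-2.6,-2.5,0,0,1],[-2.3,-2.5,0,0,1],[0,0,0,0,1]]])

```text
clock: 10.5
position: [458.6, -105.6, 170.8]
ee_rot: [0.911, -0.411, -0.028, 0.005]
contact_force: [-0.2, -0.6, 0.1]
gripper_width: 85.7
```

Emit:
send_rows(steps=[[[0,0,0,-0.12,1],[0,0,0,-0.12,1],[0,0,0,-0.12,1],[0,0,0,-0.12,1],[0,0,0,-0.12,1],[0,0,0,-0.12,1],[0,0,0,-0.08,1],[0,0,0,0,1]]])

```text
clock: 11.17
position: [459.2, -103.9, 173.6]
ee_rot: [1.0, -0.005, -0.025, -0.006]
contact_force: [0.2, -0.5, -0.0]
gripper_width: 85.3
```

```bash
cat >> h.py <<'E'
def wblock(x,y,rad=110):
    im,d,P,K,M=cam('wrist'); Z=P[...,2]; h=cv2.cvtColor(im,cv2.COLOR_BGR2HSV)
    m=((Z>15)&(Z<55)&(h[...,1]<70)&(np.hypot(P[...,0]-x,P[...,1]-y)<rad)).astype(np.uint8)
    m=cv2.morphologyEx(m,cv2.MORPH_OPEN,np.ones((5,5)))
    n,l,s,c=cv2.connectedComponentsWithStats(m)
    for k in range(1,n):
        if s[k,4]>300:
            r=cv2.minAreaRect(np.float32(P[l==k][:,:2])); print(s[k].tolist(),np.round(r[0],1),np.round(r[1]),round(r[2],1),np.nanpercentile(Z[l==k],[2,98]).round(1))
    return im
E
python3 - <<'E'
from h import *
cv2.imwrite('pics/c6.png',wblock(455,-113)); go(455,-113,100,88.5)
E
```

```text
[249, 107, 55, 113, 5815] [ 457.8 -112.6] [ 49. 110.] 88.5 [30.5 46.6]
[364, 132, 32, 64, 1300] [ 459.3 -217.3] [17. 62.] 77.8 [16.8 39.9]
t 11.22 pos [ 459.2 -103.9  173.6] x [ 0.999 -0.012 -0.05 ] y [-0.013 -1.    -0.012] z [-0.05   0.013 -0.999] F [-0.3 -0.3  0.3] w 85.7 j [ 0.11  0.2  -0.4  -0.02 -1.01  1.46]
shift cm [-0.04  1.01  7.36] turn 0.013509542386090022
```

Emit:
send_rows(steps=[[[0.3,0.9,4,0,1],[0.2,0,4,0,1],[0.2,0,4,0,1],[0,0,2,0,1],[0,0,1,0,1],[0,0,0,0,1]]])

```text
clock: 11.72
position: [464.4, -113.2, 22.0]
ee_rot: [1.0, -0.014, -0.018, -0.006]
contact_force: [-1.1, 0.6, -0.2]
gripper_width: 85.2
```

Run:
```python
from h import *
go(458,-112.6,8,88.5)
```

```text
t 11.72 pos [ 464.4 -113.2   22. ] x [ 0.999 -0.027 -0.036] y [-0.028 -1.    -0.011] z [-0.036  0.012 -0.999] F [-1.1  0.6 -0.2] w 85.2 j [ 0.09  0.43 -0.56 -0.03 -0.62  1.47]
shift cm [-0.59 -0.02  1.43] turn -0.001494779758786184
```

Emit:
send_rows(steps=[[[-0.6,0,1.4,0,1],[0,0,0,0,0],[0,0,0,0,0],[0,0,0,0,0],[0,0,0,0,0],[0,0,0,0,0],[0,0,0,0,0]]])

```text
clock: 12.3
position: [461.7, -113.3, 12.0]
ee_rot: [1.0, -0.017, -0.014, -0.006]
contact_force: [-0.7, 0.1, -4.4]
gripper_width: 48.6
```

Emit:
send_rows(steps=[[[0,0,-3,0,0],[0,0,-4,0,0],[0,0,-4,0,0],[0,0,-4,0,0],[0,0,0,0,0]]])

```text
clock: 12.72
position: [463.4, -115.5, 165.3]
ee_rot: [1.0, -0.018, -0.02, -0.005]
contact_force: [2.4, -0.0, -3.3]
gripper_width: 48.8
```

Run:
```python
from h import *
a=.095; c=np.array([568,283.5]); ex=np.array([np.cos(a),np.sin(a)]); ey=np.array([-ex[1],ex[0]])
for p in [(0,70),(0,-50)]: print(c+p[0]*ex+p[1]*ey)
t=c+70*ey; go(t[0],t[1],160,95.4)
```

```text
[561.3599982  353.18436249]
[572.74285843 233.72545536]
t 12.72 pos [ 463.4 -115.5  165.3] x [ 0.999 -0.036 -0.04 ] y [-0.036 -0.999 -0.01 ] z [-0.04   0.011 -0.999] F [ 2.4 -0.  -3.3] w 48.8 j [ 0.09  0.22 -0.41 -0.02 -0.98  1.46]
shift cm [  8.13 -47.18   0.67] turn -0.13046277713840057
```

Emit:
send_rows(steps=[[[0.6,-3.4,0,0,0],[0.6,-3.4,0,0,0],[0.6,-3.4,0,0,0],[0.6,-3.4,0,0,0],[0.6,-3.4,0,0,0],[0.6,-3.4,0,0,0],[0.6,-3.4,0,0,0]]])

```text
clock: 13.3
position: [512.0, 123.9, 166.8]
ee_rot: [0.999, -0.027, -0.02, -0.007]
contact_force: [0.3, -0.7, -4.0]
gripper_width: 48.7
```

Emit:
send_rows(steps=[[[0.6,-3.4,0,0,0],[0.6,-3.4,0,0,0],[0.6,-3.4,0,0,0],[0.6,-3.4,0,0,0],[0.6,-3.4,0,0,0],[0.6,-3.4,0,0,0],[0.6,-3.4,0,-0.06,0],[0,0,0,-0.06,0],[0,0,0,0,0]]])

```text
clock: 14.05
position: [560.9, 376.4, 154.2]
ee_rot: [0.999, 0.037, -0.028, -0.006]
contact_force: [-1.1, -0.3, -5.1]
gripper_width: 48.6
```

Run:
```python
from h import *
go(564,353,80,95.4); cv2.imwrite('pics/c7.png',cam('wrist')[0])
```

```text
t 14.05 pos [560.9 376.4 154.2] x [ 0.996  0.074 -0.055] y [ 0.073 -0.997 -0.014] z [-0.055  0.01  -0.998] F [-1.1 -0.3 -5.1] w 48.6 j [ 0.81  0.55  0.09 -0.05 -1.15  0.86]
shift cm [0.54 2.47 7.37] turn -0.021265850753529117
```

View pics/c7.png

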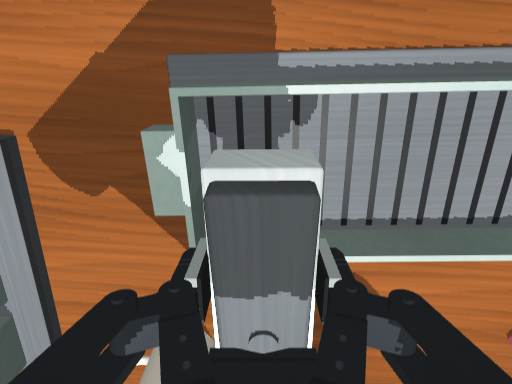

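Block held level, over the pen's far end (pen walls at 170-190 px left, 90 px top). I shift it inward and lower.

Emit:
send_rows(steps=[[[0.4,1.2,0,0,0],[0.4,1.2,0,0,0],[0.2,0,3,0,0],[0.2,0,3,0,0],[0,0,3,0,0],[0,0,0,0,0]]])

```text
clock: 14.6
position: [571.1, 344.3, 61.8]
ee_rot: [0.999, 0.029, -0.027, -0.007]
contact_force: [-2.7, -1.3, -6.6]
gripper_width: 48.8
```

Run:
```python
from h import *
go(564,353,27,95.4)
```

```text
t 14.6 pos [571.1 344.3  61.8] x [ 0.997  0.058 -0.054] y [ 0.057 -0.998 -0.015] z [-0.055  0.012 -0.998] F [-2.7 -1.3 -6.6] w 48.8 j [ 0.76  0.62 -0.02 -0.06 -0.96  0.9 ]
shift cm [-0.47 -0.86  3.52] turn -0.03698389440646737
```

Emit:
send_rows(steps=[[[-0.3,0,2,-0.03,0],[0,0,0.7,0,0],[0,0,0,0,0]]])

```text
clock: 14.85
position: [569.1, 339.7, 37.3]
ee_rot: [0.999, 0.041, -0.026, -0.007]
contact_force: [1.0, 0.2, -3.5]
gripper_width: 48.5
```

Emit:
send_rows(steps=[[[0,0,0.4,0,0],[0,0,0,0,0]]])

```text
clock: 15.02
position: [570.7, 339.1, 36.1]
ee_rot: [0.999, 0.04, -0.025, -0.007]
contact_force: [0.5, -0.9, -4.0]
gripper_width: 48.7
```

Emit:
send_rows(steps=[[[0,0,0.3,0,0],[0,0,0,0,0]]])

```text
clock: 15.18
position: [572.3, 340.0, 36.1]
ee_rot: [0.999, 0.04, -0.022, -0.009]
contact_force: [-0.0, -1.2, -5.9]
gripper_width: 48.7
```

Emit:
send_rows(steps=[[[-0.5,0,0.7,0,0],[-0.2,0,0.3,0,0],[0,0,0,0,0]]])

```text
clock: 15.43
position: [565.5, 340.7, 28.0]
ee_rot: [0.999, 0.04, -0.02, -0.01]
contact_force: [0.6, -0.1, -3.4]
gripper_width: 48.8
```

Emit:
send_rows(steps=[[[0,0,0.4,0,0],[0,0,0.2,0,0]]])

```text
clock: 15.6
position: [565.0, 341.2, 22.7]
ee_rot: [0.999, 0.041, -0.02, -0.01]
contact_force: [-4.0, -0.6, 4.8]
gripper_width: 48.4
```

Run:
```python
from h import *
go(564,345,22,95.4)
```

```text
t 15.6 pos [565.  341.2  22.7] x [ 0.996  0.082 -0.039] y [ 0.081 -0.996 -0.022] z [-0.041  0.019 -0.999] F [-4.  -0.6  4.8] w 48.4 j [ 0.77  0.65 -0.09 -0.06 -0.85  0.92]
shift cm [-0.07 -0.38  0.08] turn -0.013050971324296383
```

Contact with the floor. I release, rise and look.

Emit:
send_rows(steps=[[[0,0,0,0,0.8],[0,0,0,0,0.8],[0,0,0,0,0.8],[0,0,0,0,0.8],[0,0,-2,0,0.8],[0,0,-4,0,0.8],[0,0,-4,0,1],[0,0,-4,0,1],[0,0,0,0,1]]])

```text
clock: 16.35
position: [573.4, 339.4, 170.0]
ee_rot: [0.999, 0.042, -0.018, -0.01]
contact_force: [1.0, 1.3, 2.8]
gripper_width: 85.7
```

Run:
```python
from h import *
cv2.imwrite('pics/c8.png',wblock(562,341,75))
blocks(); go(476,-241,170,76.5)
```

```text
[234, 121, 58, 15, 793] [613.2 346.7] [ 8. 49.] 4.9 [17.  52.3]
[233, 173, 65, 83, 4200] [535.7 337.4] [84. 66.] 4.2 [22.9 54.3]
287 [640. -87.] [97. 89.] 73.1
603 [ 476. -240.] [ 50. 112.] 76.7
388 [353.  -5.] [94. 39.] 67.4
t 16.45 pos [569.8 337.8 162.8] x [ 0.996  0.082 -0.045] y [ 0.081 -0.997 -0.017] z [-0.047  0.013 -0.999] F [-0.  -0.6 -0.5] w 85.2 j [ 0.76  0.51  0.06 -0.05 -1.14  0.91]
shift cm [-14.13  56.9   -1.03] turn 0.31715126880932354
```

Emit:
send_rows(steps=[[[-0.9,3.6,0,0,1],[-0.9,3.6,0,0,1],[-0.9,3.6,0,0,1],[-0.9,3.6,0,0,1],[-0.9,3.6,0,0,1],[-0.9,3.6,0,0,1],[-0.9,3.6,0,0,1],[-0.9,3.6,0,0,1]]])

```text
clock: 17.12
position: [515.5, 38.6, 150.4]
ee_rot: [0.998, 0.046, -0.03, -0.006]
contact_force: [1.3, 0.3, -0.2]
gripper_width: 85.6
```

Emit:
send_rows(steps=[[[-0.9,3.6,0,0,1],[-0.9,3.6,0,0,1],[-0.9,3.6,0,0,1],[-0.9,3.6,0,0,1],[-0.9,3.6,0,0,1],[-0.9,3.6,0,0.1,1],[0,0,0,0.1,1],[0,0,0,0.1,1],[0,0,0,0,1]]])

```text
clock: 17.87
position: [467.6, -199.0, 139.8]
ee_rot: [0.992, -0.116, -0.041, -0.0]
contact_force: [0.5, 0.1, -1.3]
gripper_width: 85.1
```

Run:
```python
from h import *
wblock(476,-240); go(476,-240,100,76.7)
```

```text
[276, 80, 69, 131, 8054] [ 479.6 -239.9] [ 50. 109.] 76.8 [28.1 46.6]
[371, 151, 64, 77, 875] [ 419.3 -320.4] [17. 82.] 46.8 [15.6 24.6]
t 17.92 pos [ 467.5 -198.5  139.6] x [ 0.971 -0.226 -0.082] y [-0.226 -0.974  0.009] z [-0.082  0.01  -0.997] F [-0.  0.  0.] w 85.4 j [-0.08  0.32 -0.35 -0.   -0.99  1.43]
shift cm [2.08 3.81 3.84] turn 0.0041080016550179834
```

Emit:
send_rows(steps=[[[1.5,1.9,0,0,1],[1.2,1.9,0,0,1],[0.2,0,4,0,1],[0.2,0,4,0,1],[0,0,2.5,0,1],[0,0,0,0,1]]])

```text
clock: 18.42
position: [483.7, -240.9, 28.9]
ee_rot: [0.994, -0.102, -0.039, -0.0]
contact_force: [-1.5, -0.9, -0.3]
gripper_width: 85.4
```

Run:
```python
from h import *
go(479,-240,7,76.7)
```

```text
t 18.42 pos [ 483.7 -240.9   28.9] x [ 0.976 -0.203 -0.077] y [-0.203 -0.979  0.007] z [-0.077  0.008 -0.997] F [-1.5 -0.9 -0.3] w 85.4 j [-0.16  0.51 -0.39  0.01 -0.75  1.52]
shift cm [-0.3  -0.01  2.22] turn 0.02760087168491738
```

Emit:
send_rows(steps=[[[-0.3,0,1.2,0.03,1],[0,0,1,0,1],[0,0,0,0,0],[0,0,0,0,0],[0,0,0,0,0],[0,0,0,0,0],[0,0,0,0,0],[0,0,0,0,0]]])

```text
clock: 19.08
position: [482.5, -238.7, 10.2]
ee_rot: [0.993, -0.11, -0.037, 0.001]
contact_force: [0.4, -0.3, -4.6]
gripper_width: 49.0
```

Emit:
send_rows(steps=[[[0,0,-3,0,0],[0,0,-4,0,0],[0,0,-4,0,0],[0,0,-4,0,0],[0,0,0,0,0]]])

```text
clock: 19.5
position: [490.5, -238.5, 161.5]
ee_rot: [0.993, -0.11, -0.043, -0.0]
contact_force: [1.5, -0.4, -2.7]
gripper_width: 48.9
```

Run:
```python
from h import *
go(577,240,170,95.4)
```

```text
t 19.5 pos [ 490.5 -238.5  161.5] x [ 0.972 -0.219 -0.086] y [-0.219 -0.976  0.009] z [-0.086  0.01  -0.996] F [ 1.5 -0.4 -2.7] w 48.9 j [-0.15  0.35 -0.23  0.   -1.07  1.5 ]
shift cm [ -2.13 -48.58  -1.11] turn -0.3147400118996627
```

Emit:
send_rows(steps=[[[-0.2,-3.5,-0.1,0,0],[-0.2,-3.5,-0.1,0,0],[-0.2,-3.5,-0.1,0,0],[-0.2,-3.5,-0.1,0,0],[-0.2,-3.5,-0.1,0,0],[-0.2,-3.5,-0.1,0,0],[-0.2,-3.5,-0.1,0,0]]])

```text
clock: 20.08
position: [529.4, 7.6, 167.0]
ee_rot: [0.992, -0.118, -0.043, -0.003]
contact_force: [1.7, -0.6, -4.4]
gripper_width: 48.7
```

Emit:
send_rows(steps=[[[-0.1,-3.5,-0.1,0,0],[-0.1,-3.5,-0.1,0,0],[-0.1,-3.5,-0.1,0,0],[-0.1,-3.5,-0.1,0,0],[-0.1,-3.5,0,0,0],[-0.1,-3.5,0,0,0],[0,0,0,-0.1,0],[0,0,0,-0.1,0],[0,0,0,-0.1,0],[0,0,0,0,0]]])

```text
clock: 20.92
position: [565.4, 233.3, 158.2]
ee_rot: [0.998, 0.043, -0.05, -0.01]
contact_force: [-0.8, -0.2, -5.3]
gripper_width: 49.1
```

Run:
```python
from h import *
go(577,240,80,95.4);cv2.imwrite('pics/c9.png',cam('wrist')[0])
```

```text
t 20.92 pos [565.4 233.3 158.2] x [ 0.991  0.086 -0.1  ] y [ 0.084 -0.996 -0.024] z [-0.101  0.016 -0.995] F [-0.8 -0.2 -5.3] w 49.1 j [ 0.62  0.46 -0.03 -0.08 -1.15  1.07]
shift cm [ 1.98 -0.38  7.67] turn -0.009973672337010027
```

View pics/c9.png

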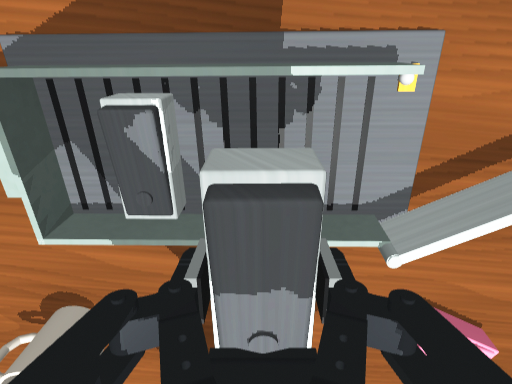

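Block 1 stands upright in the pen at (142,155), and block 2 is held over clear floor.

Emit:
send_rows(steps=[[[1,-0.4,0,0,0],[0.3,0,3,0,0],[0.3,0,3,0,0],[0.3,0,3,0,0],[0.1,0,2,0,0],[0,0,0,0,0]]])

```text
clock: 21.47
position: [574.2, 239.3, 43.2]
ee_rot: [0.998, 0.031, -0.049, -0.011]
contact_force: [-0.6, -0.7, -5.7]
gripper_width: 48.8
```

Run:
```python
from h import *
go(575,240,22,95.4)
```

```text
t 21.47 pos [574.2 239.3  43.2] x [ 0.993  0.062 -0.097] y [ 0.06  -0.998 -0.025] z [-0.099  0.019 -0.995] F [-0.6 -0.7 -5.7] w 48.8 j [ 0.62  0.6  -0.12 -0.09 -0.93  1.07]
shift cm [ 0.29 -0.01  2.1 ] turn -0.03396036702352485
```

Emit:
send_rows(steps=[[[0.2,0,1,-0.03,0],[0,0,0.5,0,0],[0,0,0.2,0,0]]])

```text
clock: 21.72
position: [574.8, 238.6, 26.1]
ee_rot: [0.998, 0.043, -0.049, -0.011]
contact_force: [-0.4, -1.0, -4.4]
gripper_width: 48.9
```

Emit:
send_rows(steps=[[[0,0,0.4,0,0],[0,0,0.2,0,0]]])

```text
clock: 21.88
position: [575.1, 238.9, 22.2]
ee_rot: [0.998, 0.042, -0.048, -0.011]
contact_force: [-3.9, -1.3, 2.4]
gripper_width: 48.8
```

Emit:
send_rows(steps=[[[0,0,0,0,0.8],[0,0,0,0,0.8],[0,0,0,0,0.8],[0,0,0,0,0.8],[0.2,0,-2,0,0.8],[-0.3,0,-4,0,0.8],[-0.3,0,-4,0,0.5],[-0.3,0,-4,0,0],[0,0,0,0,0]]])

```text
clock: 22.63
position: [585.4, 236.6, 175.2]
ee_rot: [0.998, 0.042, -0.042, -0.012]
contact_force: [1.0, 0.8, 1.1]
gripper_width: 32.8
```

Run:
```python
from h import *
im,d,P,K,M=cam('wrist'); Z=P[...,2]; cv2.imwrite('pics/c10.png',im); st()
m=(Z>71)&(Z<85)&(P[...,1]<140)&(P[...,1]>-60)&(P[...,0]>470)&(P[...,0]<620)
q=np.float32(P[m][:,:2]); r=cv2.minAreaRect(q); print(len(q),r,cv2.boxPoints(r).round(0).tolist())
im,d,P,K,M=cam('top'); Z=P[...,2]
m=(Z>69)&(Z<88)&(P[...,1]<140)&(P[...,1]>-30)&(P[...,0]>470)&(P[...,0]<620)
q=np.float32(P[m][:,:2]); r=cv2.minAreaRect(q); print(len(q),r,cv2.boxPoints(r).round(0).tolist())
```

```text
t 22.68 pos [583.6 236.2 171.7] x [ 0.992  0.085 -0.089] y [ 0.082 -0.996 -0.028] z [-0.091  0.02  -0.996] F [-0.8  0.3 -0.6] w 25.2 j [ 0.61  0.48  0.02 -0.07 -1.18  1.08]
1856 ((535.22607421875, 73.98771667480469), (15.957026481628418, 119.90608215332031), 33.4863395690918) [[495.0, 120.0], [562.0, 20.0], [575.0, 28.0], [509.0, 128.0]]
199 ((540.3392944335938, 56.525390625), (13.162843704223633, 155.95606994628906), 31.214950561523438) [[494.0, 120.0], [575.0, -14.0], [586.0, -7.0], [506.0, 127.0]]
```

View pics/c10.png

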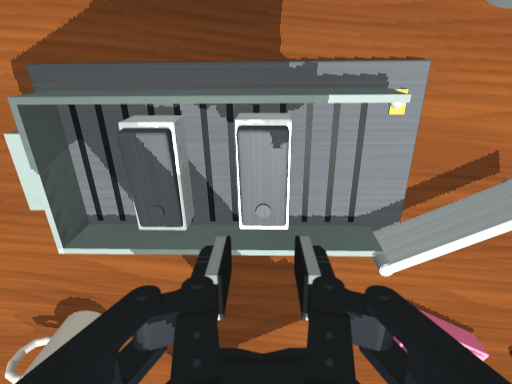

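Both blocks stand upright in the pen (155,175) and (264,170). Now the door: hinge ≈ (504,119), leaf at -58°.

Emit:
send_rows(steps=[[[-1.1,3.4,0,0,0],[-1.1,3.4,0,0,0],[-1.1,3.4,0,0,0],[-1.1,3.4,0,0,0],[-1.1,3.4,0,0,0],[-1.1,3.4,0,0,0],[-1.1,3.4,0,0,0],[-0.5,0.5,0,0,0],[0,0,0,0,0]]])

```text
clock: 23.48
position: [511.3, -22.5, 159.3]
ee_rot: [0.997, 0.043, -0.056, -0.01]
contact_force: [-0.9, 0.1, -0.2]
gripper_width: 0.1
```

Run:
```python
from h import *
go(525,-7,50)
```

```text
t 23.48 pos [511.3 -22.5 159.3] x [ 0.99   0.087 -0.111] y [ 0.084 -0.996 -0.025] z [-0.113  0.016 -0.994] F [-0.9  0.1 -0.2] w 0.1 j [ 0.25  0.32 -0.28 -0.05 -1.08  1.43]
shift cm [ 2.7  -1.15 10.73] turn None
```

Emit:
send_rows(steps=[[[0.8,-0.4,3.5,0,0],[0.8,-0.4,3.5,0,0],[0.6,-0.4,3,0,0],[0,0,0.5,0,0],[0,0,0,0,0]]])

```text
clock: 23.9
position: [522.8, -4.8, 49.4]
ee_rot: [0.998, 0.043, -0.054, -0.01]
contact_force: [0.6, 0.0, 0.5]
gripper_width: 0.2
```

Run:
```python
from h import *
go(550,7,52); go(575,20,52)
```

```text
t 23.9 pos [522.8  -4.8  49.4] x [ 0.991  0.087 -0.106] y [ 0.085 -0.996 -0.025] z [-0.108  0.016 -0.994] F [0.6 0.  0.5] w 0.2 j [ 0.27  0.47 -0.37 -0.06 -0.84  1.42]
shift cm [ 2.77 -0.95 -0.53] turn None
t 23.9 pos [522.8  -4.8  49.4] x [ 0.991  0.087 -0.106] y [ 0.085 -0.996 -0.025] z [-0.108  0.016 -0.994] F [0.6 0.  0.5] w 0.2 j [ 0.27  0.47 -0.37 -0.06 -0.84  1.42]
shift cm [ 5.36 -2.03 -0.79] turn None
```

Emit:
send_rows(steps=[[[1,-0.4,-0.2,0,0],[1,-0.4,-0.2,0,0],[1,-0.4,-0.2,0,0],[1,-0.4,-0.2,0,0],[1,-0.4,-0.2,0,0],[0.8,-0.6,-0.1,0,0],[0.8,-0.7,-0.1,0,0]]])

```text
clock: 24.48
position: [596.6, 38.7, 65.5]
ee_rot: [0.998, 0.045, -0.048, -0.01]
contact_force: [0.5, 0.3, -0.9]
gripper_width: 0.0
```

Run:
```python
from h import *
go(598,42,52); go(615,69,52); go(624,99,52)
```

```text
t 24.48 pos [596.6  38.7  65.5] x [ 0.991  0.091 -0.095] y [ 0.089 -0.996 -0.025] z [-0.097  0.017 -0.995] F [ 0.5  0.3 -0.9] w 0.0 j [ 0.31  0.54 -0.17 -0.06 -0.95  1.38]
shift cm [ 0.3  -0.28  1.34] turn None
t 24.48 pos [596.6  38.7  65.5] x [ 0.991  0.091 -0.095] y [ 0.089 -0.996 -0.025] z [-0.097  0.017 -0.995] F [ 0.5  0.3 -0.9] w 0.0 j [ 0.31  0.54 -0.17 -0.06 -0.95  1.38]
shift cm [ 2.22 -2.82  1.22] turn None
t 24.48 pos [596.6  38.7  65.5] x [ 0.991  0.091 -0.095] y [ 0.089 -0.996 -0.025] z [-0.097  0.017 -0.995] F [ 0.5  0.3 -0.9] w 0.0 j [ 0.31  0.54 -0.17 -0.06 -0.95  1.38]
shift cm [ 3.39 -5.73  1.18] turn None
```

Emit:
send_rows(steps=[[[0.4,-0.7,0.4,0,0],[0.5,-0.8,0.4,0,0],[0.5,-0.8,0.3,0,0],[0.5,-0.8,0.3,0,0],[0.4,-0.9,0.1,0,0],[0.3,-0.9,0,0,0],[0.3,-0.9,0,0,0]]])

```text
clock: 25.07
position: [625.3, 105.6, 54.2]
ee_rot: [0.998, 0.045, -0.044, -0.011]
contact_force: [-0.4, -0.5, -0.4]
gripper_width: -0.1
```

Run:
```python
from h import *
go(625,99,52); go(626,112,52)
im,d,P,K,M=cam('top'); Z=P[...,2]
m=(Z>69)&(Z<88)&(P[...,1]<160)&(P[...,1]>-30)&(P[...,0]>470)&(P[...,0]<700)
cv2.imwrite('pics/c11.png',cv2.resize(im,(1024,768))[280:500,150:650])
```

```text
t 25.07 pos [625.3 105.6  54.2] x [ 0.992  0.092 -0.087] y [ 0.09  -0.996 -0.025] z [-0.089  0.017 -0.996] F [-0.4 -0.5 -0.4] w -0.1 j [ 0.4   0.6  -0.09 -0.06 -0.96  1.3 ]
shift cm [-0.07  0.66  0.21] turn None
t 25.07 pos [625.3 105.6  54.2] x [ 0.992  0.092 -0.087] y [ 0.09  -0.996 -0.025] z [-0.089  0.017 -0.996] F [-0.4 -0.5 -0.4] w -0.1 j [ 0.4   0.6  -0.09 -0.06 -0.96  1.3 ]
shift cm [ 0.15 -0.63  0.22] turn None
```

View pics/c11.png

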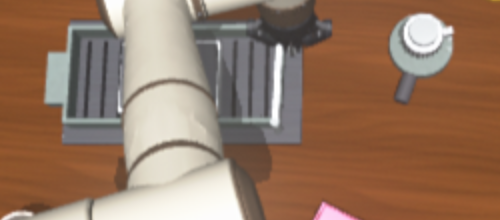

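The door (278,80) is almost shut, at the catch. I push on in small steps.

Emit:
send_rows(steps=[[[0,-0.7,0,0,0],[0,-0.7,0,0,0],[0,-0.7,0,0,0]]])

```text
clock: 25.37
position: [626.4, 110.3, 54.6]
ee_rot: [0.998, 0.047, -0.046, 0.004]
contact_force: [6.1, -24.1, -1.1]
gripper_width: -0.3
```

Emit:
send_rows(steps=[[[0,-0.7,0,0,0],[0,-0.7,0,0,0]]])

```text
clock: 25.53
position: [626.3, 109.9, 54.8]
ee_rot: [0.998, 0.046, -0.048, 0.013]
contact_force: [6.1, -23.2, -0.6]
gripper_width: 0.2
```

Emit:
send_rows(steps=[[[0,2,0,0,0],[0,3,0,0,0],[-0.3,0,-4,0,0.5],[-0.4,0,-4,0,1],[-0.4,0,-4,0,1],[0,2,0,0,1],[0,2,0,0,1],[0,0,0,0,1]]])

```text
clock: 26.2
position: [637.3, 19.3, 182.2]
ee_rot: [0.998, 0.044, -0.046, 0.014]
contact_force: [0.3, 0.1, 0.0]
gripper_width: 72.3
```

Run:
```python
from h import *
st()
im,d,P,K,M=cam('wrist'); Z=P[...,2]; cv2.imwrite('pics/c12.png',im)
m=(Z>71)&(Z<86)&(P[...,1]<170)&(P[...,1]>60)&(P[...,0]>480)&(P[...,0]<680)
q=np.float32(P[m][:,:2]); r=cv2.minAreaRect(q); print(len(q),r,cv2.boxPoints(r).round(0).tolist())
```

```text
t 26.2 pos [637.3  19.3 182.2] x [ 0.992  0.086 -0.093] y [ 0.089 -0.996  0.023] z [-0.091 -0.032 -0.995] F [0.3 0.1 0. ] w 72.3 j [ 0.29  0.49  0.04  0.01 -1.22  1.37]
1781 ((589.908935546875, 126.03932189941406), (132.50729370117188, 10.688883781433105), 5.307142734527588) [[523.0, 125.0], [524.0, 115.0], [656.0, 127.0], [655.0, 137.0]]
```

View pics/c12.png

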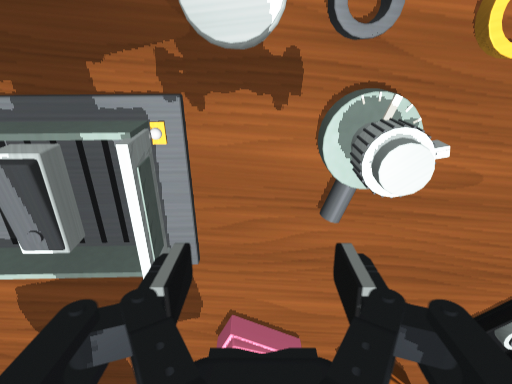

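Door leaf fit at 5.3° (pen 5.4°), so it is shut with no gap. Valve: lug at (442,150), long mark near (394,107). I measure the angles.

Run:
```python
from h import *
im,d,P,K,M=cam('wrist'); Z=P[...,2]
cr=im[80:210,300:470]; cv2.imwrite('pics/c13.png',cv2.resize(cr,None,fx=4,fy=4,interpolation=cv2.INTER_NEAREST))
roi=(abs(P[...,0]-655)<70)&(abs(P[...,1]+91)<70)
b=roi&(Z>95)&(Z<106); q=np.float32(P[b][:,:2]); c=np.array(cv2.minEnclosingCircle(q)[0]); print('barrel',len(q),cv2.minEnclosingCircle(q), cv2.minAreaRect(q))
R_=np.hypot(P[...,0]-c[0],P[...,1]-c[1])
l=roi&(Z>70)&(Z<84)&(R_>34)&(R_<50); a=np.degrees(np.arctan2(P[...,1][l]-c[1],P[...,0][l]-c[0])); print('lug',l.sum(),np.median(a),np.percentile(a,[5,95]))
f=roi&(abs(Z-27)<5)&(R_>28)&(R_<49)&(im.min(-1)>200); 
a=np.degrees(np.arctan2(P[...,1][f]-c[1],P[...,0][f]-c[0])); print(np.histogram(a,bins=np.arange(-180,181,5)))
```

```text
barrel 2434 ((659.9494018554688, -89.79137420654297), 22.15522575378418) ((659.7986450195312, -89.5718994140625), (43.239356994628906, 43.10974884033203), 38.966915130615234)
lug 183 -73.54873552246059 [-81.44808901 -68.52979309]
(array([ 2,  0,  0,  0,  0,  0,  0,  0,  0,  0,  0,  0,  0,  0,  0,  0,  0,
        0,  0,  0,  0,  0,  0,  0, 17,  3,  0,  0, 25,  7,  0, 19, 77, 79,
        3,  0, 12,  9,  0,  0,  4, 17,  5,  9, 13, 16, 18, 28, 31, 34, 36,
       40, 49, 52, 48, 53, 57, 57, 58, 60, 60, 59, 63, 58, 59, 61, 52, 37,
       38, 26,  6,  0]), array([-180, -175, -170, -165, -160, -155, -150, -145, -140, -135, -130,
       -125, -120, -115, -110, -105, -100,  -95,  -90,  -85,  -80,  -75,
        -70,  -65,  -60,  -55,  -50,  -45,  -40,  -35,  -30,  -25,  -20,
        -15,  -10,   -5,    0,    5,   10,   15,   20,   25,   30,   35,
         40,   45,   50,   55,   60,   65,   70,   75,   80,   85,   90,
         95,  100,  105,  110,  115,  120,  125,  130,  135,  140,  145,
        150,  155,  160,  165,  170,  175,  180]))
```

View pics/c13.png

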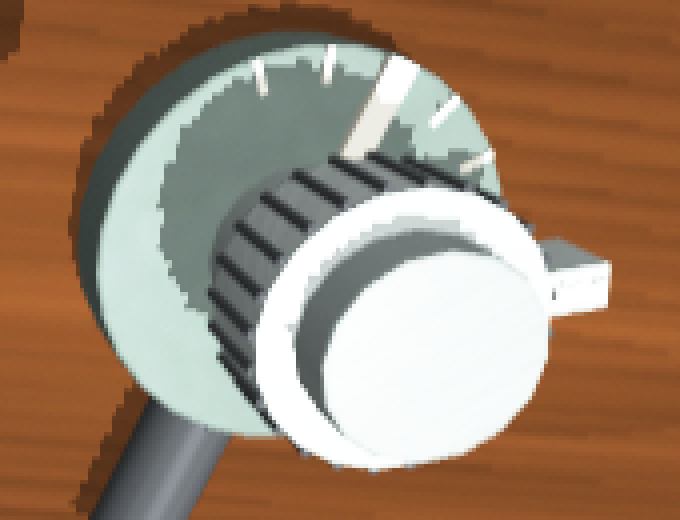

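The long mark is at about -15.5° and the lug at about -74.5°, so the collar must turn +1.05 rad anticlockwise (3 clicks). I approach with the jaws about 50° off the lug.

Emit:
send_rows(steps=[[[0.7,3.7,0,0,1],[0.7,3.7,0,0,1],[0.7,3.7,0,0,1],[0,0,0,0.12,1],[0,0,0,0.12,1],[0,0,0,0.12,1],[0,0,0,0.12,1],[0,0,0,0.12,1],[0,0,0,0.1,1],[0,0,0,0,1]]])

```text
clock: 27.13
position: [667.2, -80.6, 169.9]
ee_rot: [0.949, -0.309, -0.046, 0.03]
contact_force: [-0.6, 0.3, -0.3]
gripper_width: 85.6
```

Run:
```python
from h import *
go(659,-90,120,55); go(659,-90,55,55)
```

```text
t 27.13 pos [667.2 -80.6 169.9] x [ 0.805 -0.59  -0.07 ] y [-0.584 -0.807  0.085] z [-0.106 -0.028 -0.994] F [-0.6  0.3 -0.3] w 85.6 j [ 0.13  0.56  0.13  0.02 -1.25  0.81]
shift cm [0.24 0.81 5.07] turn -0.015673804188062964
t 27.13 pos [667.2 -80.6 169.9] x [ 0.805 -0.59  -0.07 ] y [-0.584 -0.807  0.085] z [-0.106 -0.028 -0.994] F [-0.6  0.3 -0.3] w 85.6 j [ 0.13  0.56  0.13  0.02 -1.25  0.81]
shift cm [ 0.69  0.26 11.53] turn -0.015673804188062964
```

Emit:
send_rows(steps=[[[0.4,0.7,2,0,1],[0.2,-0.1,2,0,1],[0,-0.1,1,0,1],[0,0,0,0,1]]])

```text
clock: 27.47
position: [664.2, -85.7, 117.0]
ee_rot: [0.951, -0.303, -0.047, 0.029]
contact_force: [0.3, -0.9, -1.5]
gripper_width: 85.3
```

Run:
```python
from h import *
go(659,-90,55,55)
```

```text
t 27.47 pos [664.2 -85.7 117. ] x [ 0.812 -0.579 -0.071] y [-0.574 -0.815  0.084] z [-0.106 -0.027 -0.994] F [ 0.3 -0.9 -1.5] w 85.3 j [ 0.12  0.6   0.06  0.02 -1.14  0.83]
shift cm [0.26 0.13 6.23] turn -0.002387852614035871
```

Emit:
send_rows(steps=[[[0.2,0.1,2,0,1],[0.1,0,2,0,1],[0,0,1.5,0,1],[0,0,0,0,1]]])

```text
clock: 27.8
position: [662.1, -87.6, 62.1]
ee_rot: [0.953, -0.299, -0.045, 0.029]
contact_force: [0.7, -0.7, -1.5]
gripper_width: 85.6
```

Run:
```python
from h import *
go(659,-90,55,55)
```

```text
t 27.8 pos [662.1 -87.6  62.1] x [ 0.818 -0.572 -0.069] y [-0.567 -0.82   0.082] z [-0.103 -0.028 -0.994] F [ 0.7 -0.7 -1.5] w 85.6 j [ 0.12  0.65 -0.    0.02 -1.03  0.84]
shift cm [-0.07  0.32  0.74] turn 0.006273611334198913
```

Emit:
send_rows(steps=[[[0,0.3,0.7,0,1],[0,0,0,0,0.5],[0,0,0,0,0.5],[0,0,0,0,0.5],[0,0,0,0,0.5],[0,0,0,0,0.5]]])

```text
clock: 28.3
position: [659.3, -92.6, 59.6]
ee_rot: [0.953, -0.296, -0.045, 0.031]
contact_force: [0.3, -0.4, -4.9]
gripper_width: 58.7
```

Run:
```python
from h import *
go(659,-90,55,55)
```

```text
t 28.3 pos [659.3 -92.6  59.6] x [ 0.82  -0.568 -0.068] y [-0.562 -0.822  0.087] z [-0.105 -0.033 -0.994] F [ 0.3 -0.4 -4.9] w 58.7 j [ 0.11  0.65 -0.01  0.02 -1.02  0.84]
shift cm [-0.14 -0.24  0.45] turn 0.01093066819998794
```

Emit:
send_rows(steps=[[[0,0,0,-0.1,0.3],[0,0,0,-0.1,0.3],[0,0,0,-0.1,0.3],[0,0,0,-0.1,0.3],[0,0,0,-0.1,0.3],[0,0,0,-0.1,0.3]]])

```text
clock: 28.8
position: [659.3, -92.1, 60.8]
ee_rot: [0.998, 0.013, -0.055, 0.019]
contact_force: [-0.8, 0.1, -3.6]
gripper_width: 58.0
```

Run:
```python
from h import *
s,r=st(); print(s['wrist_torque'],np.degrees(np.arctan2(r[1,1],r[0,1])))
```

```text
t 28.8 pos [659.3 -92.1  60.8] x [ 0.994  0.023 -0.11 ] y [ 0.028 -0.999  0.036] z [-0.109 -0.039 -0.993] F [-0.8  0.1 -3.6] w 58.0 j [ 0.12  0.65 -0.01  0.03 -1.03  1.46]
[-1.35531357 -0.31172678  0.02218096] -88.41995048152543
```

Emit:
send_rows(steps=[[[0,0,0,-0.1,0.3],[0,0,0,-0.1,0.3],[0,0,0,-0.1,0.3],[0,0,0,-0.1,0.3],[0,0,0,0,0.3]]])

```text
clock: 29.22
position: [659.5, -91.6, 59.6]
ee_rot: [0.973, 0.223, -0.058, 0.01]
contact_force: [-3.5, 0.4, -2.8]
gripper_width: 58.2
```

Run:
```python
from h import *
s,r=st(); print(s['wrist_torque'],np.degrees(np.arctan2(r[1,1],r[0,1])))
im,d,P,K,M=cam('wrist'); cv2.imwrite('pics/c14.png',im)
```

```text
t 29.22 pos [659.5 -91.6  59.6] x [ 0.894  0.433 -0.118] y [ 0.435 -0.9   -0.007] z [-0.109 -0.045 -0.993] F [-3.5  0.4 -2.8] w 58.2 j [ 0.12  0.65 -0.01  0.04 -1.02  1.88]
[-1.44214478 -0.58160036  0.19308622] -64.2176067116297
```

View pics/c14.png

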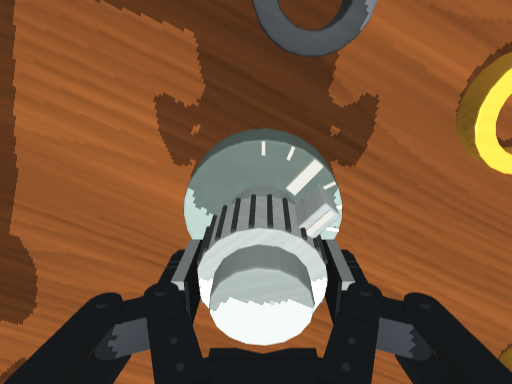

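The lug is at (320,222), the mark at (305,177). I compute the lug angle from depth.

```bash
cat >> h.py <<'E'
def valve(c=(660,-90)):
    im,d,P,K,M=cam('wrist'); Z=P[...,2]; c=np.array(c)
    b=(np.hypot(P[...,0]-c[0],P[...,1]-c[1])<40)&(Z>93)&(Z<108); q=np.float32(P[b][:,:2])
    cc=cv2.minEnclosingCircle(q); print('barrel',len(q),cc)
    if 20<cc[1]<25: c=np.array(cc[0])
    R_=np.hypot(P[...,0]-c[0],P[...,1]-c[1]); A=np.degrees(np.arctan2(P[...,1]-c[1],P[...,0]-c[0]))
    l=(Z>70)&(Z<82)&(R_>35)&(R_<48)&(A>-85)&(A<30); print('lug',l.sum(),np.median(A[l]),np.percentile(A[l],[5,95]))
    f=(abs(Z-27)<6)&(R_>28)&(R_<49)&(im.min(-1)>190)&(abs(A+15)<9); print('mark',f.sum(),np.median(A[f]))
    return im
E
python3 - <<'E'
from h import *
valve()
E
```

```text
barrel 8829 ((669.3001708984375, -85.57144165039062), 38.448150634765625)
lug 897 -16.595755434168996 [-53.17911012  -8.81245253]
mark 407 -15.185412701868819
```

Emit:
send_rows(steps=[[[0,0,0,0,1],[0,0,0,0,1],[0,0,0,0,1],[0,0,0,0,1],[0,0,0,0,1],[0,0,-2,0,1],[0,0,-3,0,1],[0,0,-4,0,1],[-2,0,-3,0,1]]])

```text
clock: 30.07
position: [654.3, -93.4, 180.1]
ee_rot: [0.974, 0.217, -0.063, 0.007]
contact_force: [1.2, -0.3, 0.7]
gripper_width: 85.2
```

Emit:
send_rows(steps=[[[-3,0,0,0,1],[-3,0,0,0,1],[-3,0,0,0,1],[-3,0,0,0,1],[0,0,0,0,1]]])

```text
clock: 30.48
position: [547.1, -145.9, 206.9]
ee_rot: [0.975, 0.217, -0.051, 0.01]
contact_force: [0.2, 1.2, -0.4]
gripper_width: 85.4
```

Run:
```python
from h import *
st(); im=valve(); cv2.imwrite('pics/c15.png',im)
im,d,P,K,M=cam('top'); b=cv2.resize(im,(800,600)); cv2.imwrite('pics/c16.png',b); st()
```

```text
t 30.48 pos [ 547.1 -145.9  206.9] x [ 0.901  0.421 -0.104] y [ 0.423 -0.906 -0.002] z [-0.095 -0.042 -0.995] F [ 0.2  1.2 -0.4] w 85.4 j [ 0.05  0.35 -0.13  0.04 -1.19  1.95]
barrel 1862 ((658.3363037109375, -90.34723663330078), 21.757156372070312)
  return _methods._mean(a, axis=axis, dtype=dtype,
  ret = ret.dtype.type(ret / rcount)
Traceback (most recent call last):
  File "h.py", line 49, in valve
    l=(Z>70)&(Z<82)&(R_>35)&(R_<48)&(A>-85)&(A<30); print('lug',l.sum(),np.median(A[l]),np.percentile(A[l],[5,95]))
                                                                                        ~~~~~~~~~~~~~^^^^^^^^^^^^^
IndexError: index -1 is out of bounds for axis 0 with size 0
```

Run:
```python
from h import *
st(); w=cam('wrist')
c=np.array([658.3,-90.3])
for n,(im,d,P,K,M) in [('w',w),('top',cam('top')),('side',cam('side'))]:
    Z=P[...,2]; R_=np.hypot(P[...,0]-c[0],P[...,1]-c[1]); A=np.degrees(np.arctan2(P[...,1]-c[1],P[...,0]-c[0]))
    l=(Z>50)&(Z<90)&(R_>36)&(R_<50); print(n,l.sum(),np.median(A[l]) if l.any() else None, P[l].mean(0) if l.any() else '')
    if n=='w': a=cv2.resize(im,(400,300))
    if n=='top': t=cv2.resize(im,(800,600))[150:450,100:700]
    if n=='side': s=cv2.resize(im,(400,300))
cv2.imwrite('pics/c16.png',np.vstack([np.hstack([a,s]),np.pad(t,((0,0),(0,200),(0,0)))]))
```

```text
t 30.53 pos [ 549.3 -145.4  206.9] x [ 0.901  0.422 -0.102] y [ 0.424 -0.906 -0.001] z [-0.093 -0.042 -0.995] F [ 0.3  0.4 -0.2] w 85.6 j [ 0.05  0.35 -0.13  0.04 -1.19  1.94]
w 0 None 
top 0 None 
side 3 -11.727764076127912 [ 704.18423324 -100.67642009   76.17568882]
```

View pics/c16.png

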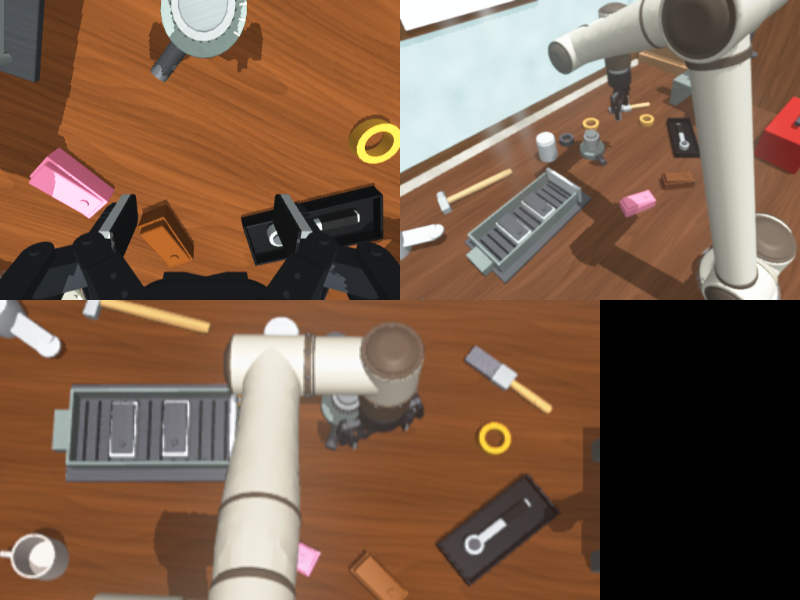

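Blocks in the pen, door shut, ratchet in the tray, and rings, can and look-alikes untouched. The arm hides the lug, so I move it clear.

Emit:
send_rows(steps=[[[-1.5,3.5,-0.5,0,1],[-1.5,3.5,-0.5,0,1],[-1.5,3.5,-0.5,0,1],[-1.5,3.5,-0.5,0,1],[-1.5,3.5,-0.5,0,1],[-1.5,3.5,-0.5,0,1],[-1.5,3.5,-0.5,0,1],[0,0,0,0,1],[0,0,0,0,1]]])

```text
clock: 31.43
position: [578.0, -416.5, 242.8]
ee_rot: [0.973, 0.224, -0.054, 0.009]
contact_force: [-1.2, 0.4, 0.0]
gripper_width: 85.0
```

Run:
```python
from h import *
st()
for n in ['top','side']:
    im,d,P,K,M=cam(n); Z=P[...,2]
    b=(np.hypot(P[...,0]-657,P[...,1]+90)<35)&(Z>94)&(Z<108); c=np.array(cv2.minEnclosingCircle(np.float32(P[b][:,:2]))[0]); print(n,c)
    R_=np.hypot(P[...,0]-c[0],P[...,1]-c[1]); A=np.degrees(np.arctan2(P[...,1]-c[1],P[...,0]-c[0]))
    l=(Z>50)&(Z<90)&(R_>35)&(R_<52); print(l.sum(),np.median(A[l]),A[l].round(0))
    m=(Z>66)&(Z<90)&(P[...,1]<170)&(P[...,1]>70)&(P[...,0]>480)&(P[...,0]<690); q=np.float32(P[m][:,:2]); print('door',len(q),cv2.minAreaRect(q))
    if n=='top': a=cv2.resize(im[130:190,240:330],(540,360),interpolation=cv2.INTER_CUBIC)
cv2.imwrite('pics/c17.png',a)
```

```text
t 31.43 pos [ 578.  -416.5  242.8] x [ 0.894  0.435 -0.109] y [ 0.437 -0.899 -0.006] z [-0.1   -0.042 -0.994] F [-1.2  0.4  0. ] w 85.0 j [-0.37  0.56  0.3   0.08 -1.38  2.37]
top [656.46099854 -90.09155273]
13 -15.881130306703199 [-13. -16. -10. -14. -18. -21. -11. -16. -19. -23. -12. -17. -21.]
door 200 ((573.729736328125, 123.32723999023438), (155.92120361328125, 12.234451293945312), 4.806700229644775)
side [659.01977539 -89.52832031]
5 -10.83333794433882 [-14. -17. -10. -11. -11.]
door 280 ((577.9353637695312, 124.13591003417969), (159.64878845214844, 13.870702743530273), 4.844130992889404)
```

View pics/c17.png

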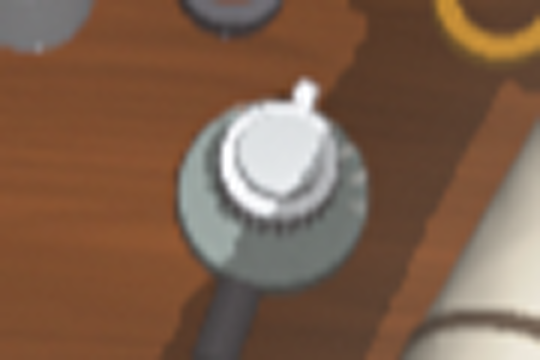

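The lug at (305,92) sits over the long mark: -15.9° against -15.2°. I hand in.

```bash
python3 -c "
from h import *
print(job.job_done())"
```

```text
the job is handed in; nothing more can be done
None
```

The job is handed in, about 31 s into the 210 s limit. Everything was done in the order asked; the hand-in call gave no verdict.

- **Ratchet:** it lies flat in the black tray. The bar top read 18–19 mm, which matches 14 mm of bar on the 5 mm tray floor.
- **Blocks:** I found only two grey blocks and no third. Both stand upright on the pen floor in the wrist and top pictures.
- **Door:** I pushed it until it stopped moving, at about 24 N, well over the catch force. The leaf then lay at 5.3° in the wrist camera, against 5.4° for the pen. The later top and side fits gave 4.8°. That difference is small compared with the catch zone (about 7°), and I put it down to camera noise.
- **Collar:** after the door was shut, I turned it three clicks anticlockwise and let go. The top camera puts the lug at -15.9°, and the wrist camera put the mark at -15.2°. The side camera read the lug at -10.8°, but from only 5 pixels, so I trusted the top view.
- **Bystanders:** the rings, the can and the pink and brown look-alikes were not touched. They looked unmoved in the last overview pictures.

The tool drifted to a tilt of about 6° during the moves, which had no visible effect on the placements.

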